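# Find the full cleaning-tablet box by weight and slide it to the collection mark

### The arm

A 6-joint arm with a two-finger parallel gripper is mounted at the origin on the work surface. World frame = base frame: x ahead of the robot, y to its left, z up, the work surface at z = 0. Lengths are in m, angles in rad, forces in N, time in s.
With the tool pointing down it reaches from about 0.25 to 0.775 m from the base axis. Payload 4 kg.
Tool frame: the origin (TCP) lies midway between the tips of the shut fingers; the grasp point (between the pads) lies robot.grip_point_offset behind it (robot.grip_point_offset is the distance from the TCP to the grasp point, in m); z points along the fingers, x is the direction in which the jaws open and shut, and the axes are right-handed (so a half turn about z gives the same grasp; the last joint's range is limited). The gripper opens to 94 mm and grips with 3 to 60 N. Pads are 16 mm wide; open, the fingers measure 119 mm over their backs; the gripper's body (75 mm by 177 mm) begins 78 mm behind the grasp point.
Start: joints at [-1.254, 0.087, 1.371, -0, 1.684, -0.103], TCP at [0.224, -0.502, 0.181] pointing down, gripper open.
Joint ranges: [-3.1, 3.1], [-0.76, 2.03], [0.27, 2.55], [-1.08, 4.22], [0.17, 2.65], [-2.57, 2.57]. Speed limits (rad/s): [2.79, 2.79, 3.14, 3.14, 3.14, 3.14].

### API

Orientations are given as [roll, pitch, yaw] about the fixed x, y, z axes, in that order (R = Rz(yaw) Ry(pitch) Rx(roll)).
In Python, from bench import robot, optics, finder gives the robot as it stands. The module is installed in compiled form; this text tells all that it offers.
- The arm moves only by the tool arm_command, never from a script. Its argument "plan" is a list of rows, each a list of 5 numbers: the opening, from 0 (shut) to 1 (fully open), then the shift along the world's x, y, z in m, then the turn about the world's z in degrees. A call has 1 to 10 rows; each row is the pose to reach, as a shift and turn from the pose commanded when the call began; what a row does not reach only later rows make up. A row lasts 1/8 s, in which the tool goes at most 62.5 mm and 10.7 degrees, less where a joint would pass 70% of its speed; a pose out of reach is approached as far as the arm can. A call with a gripper value outside its range is refused whole. The fingers move at their own pace and stop on an object; the grip force is fixed at half the most. Time passes only in rows, so rows that repeat a pose let the fingers close. It gives the time, the measured TCP pose, the force and the opening at its end, in the units of the state.
- robot.get_obs(): the state, without advancing time (a new reading comes with each control period).
- optics.snapshot(name): name is "scene" or "side" or "wrist"; returns a dict with "image" (384x512x3 uint8, red, green, blue), "fx", "fy", "cx", "cy" (pixels), "position" and "rotation" of the camera in the world; the wrist camera has in their place "hand_eye" (4x4, takes a point from camera to tool coordinates, whose origin is the TCP and whose axes are the tool frame's). Camera axes: x right, y down, z forward; pixel columns grow to the right and rows downward; lengths in m; the calibration is good to about 2 mm. A picture is of the moment at which its call begins: read the wrist's pose just before it. There is no depth.
- robot.close_job(): hands the job in, once; it reports no verdict.
Trained networks look in the newest picture that a camera, given by its name, has taken for a name from the list of things; names that differ only in an ending like _2 or _b are one class to them, and where a whole thing is asked for, a point or a joint stands for the part that bears it (a point fixed in the world has none). Each returns a list of dicts, best first, with "p" (0 to 1); they miss things now and then, are a little off and sometimes report something else, mostly with a low value. They report only what shows in the picture. A call takes as long as a camera call.
- finder.masks_of(label, camera): "pixels" (384x512 bool, what is visible of it) and "extent" ([left, top, right, bottom] in pixels, round what is visible of it).
The state is a dict: "time": time; "joint_positions": joint angles; "qvel": joint speeds; "joint_torque": joint torques, N m; "tool_pos": TCP position; "ee_rot": TCP orientation; "wrist_force": force on the tool from outside, world axes, zero at the start; "wrist_torque": the same for the moment, N m; "width": finger opening in m.
Only numpy, scipy, OpenCV 4.12 (cv2) and the standard library are available. Lean on these libraries where they do the work, as an engineer would, in place of code of your own. Each camera call takes 0.05 s, during which the arm holds its last target.

### The job

One of the three identical closed boxes is full and the other two are empty: try their weight by lifting each one a few centimetres by its handle, in turn from the robot's left to its right, and setting it down again close to where it stood. Then slide the full one along the table, pushing it by its sides and not carrying it or pulling it by the handle, until it stands wholly within the yellow ring. Keep the boxes upright, leave the two empty ones near their places, and do not disturb the tub, the brush or the bottle.

Things in the scene. Friction and masses are not known exactly. Their poses are not given: they have to be found in the camera images.
- box_left: the left one (at the start, as the robot sees them: left is +y) of three outwardly identical closed blue plastic boxes with light lids: 96 mm long (its x), 76 mm wide (its y), 60 mm high without the handle (90 mm with it); origin at the centre of its underside, z up. Loose. A full box weighs 0.55 to 0.9 kg, an empty one 0.15 to 0.28 kg; which one is full changes every time and cannot be seen. The contents shift by about 2 mm only
- handle_left: fixed carrying handle on the lid of the left box, an arch along the box's x: a bar 70 mm long (x), 12 mm thick (y) and 15 mm high, its underside 15 mm and its top 30 mm above the lid; origin at the centre of the lid's top face (60 mm above the box's underside), axes as the box's. Meant for a trial lift of a few centimetres only
- box_middle: the middle one (at the start, as the robot sees them: left is +y) of three outwardly identical closed blue plastic boxes with light lids: 96 mm long (its x), 76 mm wide (its y), 60 mm high without the handle (90 mm with it); origin at the centre of its underside, z up. Loose. A full box weighs 0.55 to 0.9 kg, an empty one 0.15 to 0.28 kg; which one is full changes every time and cannot be seen. The contents shift by about 2 mm only
- handle_middle: fixed carrying handle on the lid of the middle box, an arch along the box's x: a bar 70 mm long (x), 12 mm thick (y) and 15 mm high, its underside 15 mm and its top 30 mm above the lid; origin at the centre of the lid's top face (60 mm above the box's underside), axes as the box's. Meant for a trial lift of a few centimetres only
- box_right: the right one (at the start, as the robot sees them: left is +y) of three outwardly identical closed blue plastic boxes with light lids: 96 mm long (its x), 76 mm wide (its y), 60 mm high without the handle (90 mm with it); origin at the centre of its underside, z up. Loose. A full box weighs 0.55 to 0.9 kg, an empty one 0.15 to 0.28 kg; which one is full changes every time and cannot be seen. The contents shift by about 2 mm only
- handle_right: fixed carrying handle on the lid of the right box, an arch along the box's x: a bar 70 mm long (x), 12 mm thick (y) and 15 mm high, its underside 15 mm and its top 30 mm above the lid; origin at the centre of the lid's top face (60 mm above the box's underside), axes as the box's. Meant for a trial lift of a few centimetres only
- mark: round collection mark on the steel table, fixed: a yellow ring of 180 mm outer and 156 mm inner diameter, grey inside, flush with the table; origin at its centre
- table: the steel table, its top at height 0, flat and clear apart from what is listed here (a blue crate and a big blue canister stand far off at the sides)
- tub: bystander: white round tub with green lid, 70 mm diameter, 70 mm high, 0.35 kg, loose; origin at the centre of its underside
- brush: bystander: hand scrubbing brush lying bristles down, blue block with white bristles, 100 mm long (its x), 48 mm wide, 44 mm high, 0.25 kg, loose; origin at the centre of its underside
- bottle: bystander: blue bottle with yellow cap, 68 mm diameter, 190 mm high, 0.6 kg, loose, beyond the mark; origin at the centre of its underside

How it is judged:
On the way, in this order (a step that is already met when the one before it is completed fails the run):
1. the left box is lifted clear of the table, upright, by more than 15 mm for 0.3 s (height (world z) of box_left above 0.015 m and angle between box_left's own z axis and vertical below 0.3 rad and contact force between box_left and table below 0.2 N), for 0.3 s.
2. the middle box is lifted clear of the table, upright, by more than 15 mm for 0.3 s (height (world z) of box_middle above 0.015 m and angle between box_middle's own z axis and vertical below 0.3 rad and contact force between box_middle and table below 0.2 N), for 0.3 s.
3. the right box is lifted clear of the table, upright, by more than 15 mm for 0.3 s (height (world z) of box_right above 0.015 m and angle between box_right's own z axis and vertical below 0.3 rad and contact force between box_right and table below 0.2 N), for 0.3 s.
At the end, for the whole second after the job is handed in: Full box (over 4 N on the table) centred within 30 mm of the ring's centre; the empty ones within 50 mm of their starts; all boxes on the table, upright (0.08 rad) and at rest; tub, brush and bottle within 30 mm of their starts (((horizontal distance between box_left and mark below 0.03 m and contact force between box_left and table above 4 N and distance of each of box_middle, box_right from where it was at the start of the episode below 0.05 m) or (horizontal distance between box_middle and mark below 0.03 m and contact force between box_middle and table above 4 N and distance of each of box_left, box_right from where it was at the start of the episode below 0.05 m) or (horizontal distance between box_right and mark below 0.03 m and contact force between box_right and table above 4 N and distance of each of box_left, box_middle from where it was at the start of the episode below 0.05 m)) and height (world z) of each of box_left, box_middle, box_right below 0.006 m and angle between each of box_left, box_middle, box_right's own z axis and vertical below 0.08 rad and linear speed of each of box_left, box_middle, box_right below 0.01 m/s and distance of each of tub, brush, bottle from where it was at the start of the episode below 0.03 m); the robot touches nothing.
It fails at once if a box is off the table, or is touched on its handle, more than 100 mm from where it started ((distance of box_left from where it was at the start of the episode above 0.1 m and (height (world z) of box_left above 0.012 m or contact force between the fingers and handle_left above 1 N)) or (distance of box_middle from where it was at the start of the episode above 0.1 m and (height (world z) of box_middle above 0.012 m or contact force between the fingers and handle_middle above 1 N)) or (distance of box_right from where it was at the start of the episode above 0.1 m and (height (world z) of box_right above 0.012 m or contact force between the fingers and handle_right above 1 N))).
It fails at once if a box is tipped by more than 35 degrees (angle between any of box_left, box_middle, box_right's own z axis and vertical above 0.61 rad).
It fails at once if the tub, brush or bottle is moved by more than 30 mm (distance of any of tub, brush, bottle from where it was at the start of the episode above 0.03 m).
It also fails if it takes over 72 s, if anything falls off the work surface, if the arm or the gripper's body presses on something with over 40 N, if the wrist force passes 120 N, or if a joint passes its speed limit or range.

## Working session

There is one attempt and no reset: what is moved stays moved. The work goes in short steps, Python scripts to look and compute and a tool call to move; the robot and the scene stay as the last step left them, time stands still between calls to the robot, and variables do not carry over. Pictures are saved under pics/ and viewed, and the job is handed in when it is done.

Besides the shell and the picture viewer there is one more tool, called after "Request:" as a command line: name --pt "numbers of a row" for each row, then --argument value for the rest. arm_command: Moves the arm, as the interface text tells. Its arguments: {"type":"object","properties":{"plan":{"type":"array","items":{"type":"array","items":{"type":"number"}}}},"required":["plan"]}

```bash
mkdir -p pics
cat > h.py <<'E'
import numpy as np, cv2
from bench import robot, optics, finder
def snap(n,f):
    s=optics.snapshot(n); cv2.imwrite('pics/'+f,cv2.cvtColor(s['image'],cv2.COLOR_RGB2BGR)); return s
def ray(s,u,v,z):
    R=np.array(s['rotation']);p=np.array(s['position'])
    d=R@np.array([(u-s['cx'])/s['fx'],(v-s['cy'])/s['fy'],1]); return p+d*(z-p[2])/d[2]
def proj(s,P):
    c=(np.asarray(P)-np.array(s['position']))@np.array(s['rotation'])
    return np.stack([c[...,0]/c[...,2]*s['fx']+s['cx'],c[...,1]/c[...,2]*s['fy']+s['cy']],-1)
E
python3 - <<'E'
from h import *
np.set_printoptions(precision=4,suppress=True)
o=robot.get_obs(); print(o, robot.grip_point_offset)
for n in ['scene','side','wrist']:
    s=snap(n,n+'0.png'); print(n,{k:v for k,v in s.items() if k!='image'})
    for l in ['box_left','handle_left','mark','tub','brush','bottle']:
        for m in finder.masks_of(l,n): print(n,l,round(m['p'],2),m['extent'],m['pixels'].sum())
E
```

```text
{'time': 0.0, 'joint_positions': array([-1.2541,  0.0879,  1.3723, -0.    ,  1.6836, -0.1031]), 'qvel': array([-0.0004, -0.0013, -0.0005,  0.0005, -0.0012, -0.0012]), 'joint_torque': array([ -0.0005, -34.019 , -30.2425,   0.0718,   0.033 ,  -0.0002]), 'tool_pos': array([ 0.224 , -0.5017,  0.1797]), 'ee_rot': array([-3.1414,  0.0022, -1.151 ]), 'wrist_force': array([-0.9309,  0.068 ,  0.2289]), 'wrist_torque': array([-0.0377, -0.0415,  0.0016]), 'width': 0.09382211939146387} 0.0188
scene {'fx': 403.0111352842202, 'fy': 403.0111352842202, 'cx': 256.7362588836382, 'cy': 188.21268443299297, 'position': array([ 0.8338, -0.3583,  0.7145]), 'rotation': array([-2.5533, -0.0001,  0.546 ])}
scene box_left 0.56 [227.5, 72.1, 270.0, 127.7] 1724
scene handle_left 0.72 [242.0, 74.6, 258.5, 100.8] 176
scene mark 0.75 [252.2, 150.1, 338.6, 219.0] 4579
scene tub 0.74 [258.5, 213.6, 301.6, 263.6] 1434
scene brush 0.96 [312.6, 116.5, 360.8, 162.8] 1235
scene bottle 0.74 [341.7, 134.4, 391.3, 213.8] 2294
scene bottle 0.47 [227.4, 71.9, 270.7, 125.6] 1730
side {'fx': 384.0825310994374, 'fy': 384.0825310994374, 'cx': 255.25904143123128, 'cy': 186.35466408634733, 'position': array([0.3488, 0.4029, 0.6425]), 'rotation': array([-2.4749, -0.0048, -2.5021])}
side handle_left 0.94 [255.2, 296.1, 277.9, 349.6] 561
side mark 0.65 [174.6, 180.2, 264.0, 258.6] 5444
side tub 0.68 [235.5, 127.8, 268.8, 176.9] 1192
side brush 0.83 [134.9, 227.6, 185.2, 288.4] 1571
side bottle 0.88 [130.5, 123.8, 181.3, 205.8] 2523
wrist {'fx': 311.30908232985087, 'fy': 311.30908232985087, 'cx': 255.564344364494, 'cy': 187.22323952522873, 'hand_eye': array([[ 1.    ,  0.0003, -0.0003,  0.0002],
       [-0.0002,  0.9709,  0.2395, -0.0688],
       [ 0.0004, -0.2395,  0.9709, -0.2039],
       [ 0.    ,  0.    ,  0.    ,  1.    ]])}
```

View pics/scene0.png

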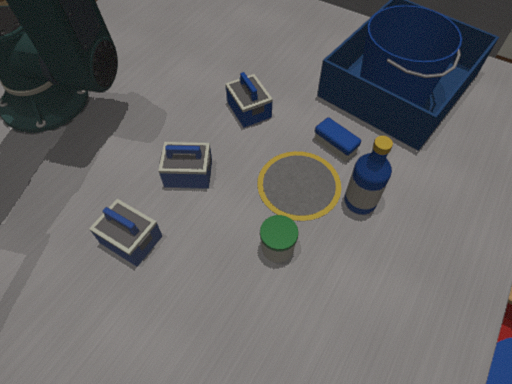

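View pics/side0.png

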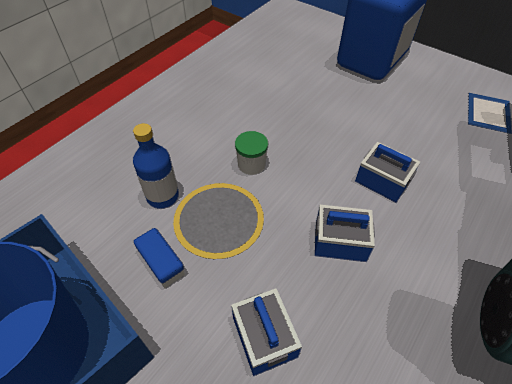

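Both views show the three boxes, with light lid rims; scene (250,95), (186,162), (127,230) are left, middle and right. The ring is at scene (300,185). I'll rectify both views to the lid plane.

```bash
cat > h.py <<'E'
import numpy as np, cv2
from scipy.spatial.transform import Rotation as Rn
from bench import robot, optics, finder
np.set_printoptions(precision=4,suppress=True)
def snap(n,f):
    s=optics.snapshot(n); cv2.imwrite('pics/'+f,cv2.cvtColor(s['image'],cv2.COLOR_RGB2BGR))
    if n!='wrist': s['rotation']=Rn.from_euler('xyz',s['rotation']).as_matrix()
    return s
def ray(s,u,v,z):
    R=s['rotation'];p=np.array(s['position'])
    d=R@np.array([(u-s['cx'])/s['fx'],(v-s['cy'])/s['fy'],1]); return p+d*(z-p[2])/d[2]
def proj(s,P):
    c=(np.asarray(P)-np.array(s['position']))@s['rotation']
    return np.stack([c[...,0]/c[...,2]*s['fx']+s['cx'],c[...,1]/c[...,2]*s['fy']+s['cy']],-1)
X0,Y0,X1,Y1=0.15,-0.5,0.75,0.4
def top(s,z):   # rows: x from X1 down ; cols: y from Y1 (left) to Y0; 1 mm/px
    w=int((Y1-Y0)*1000);h=int((X1-X0)*1000)
    yy,xx=np.meshgrid(Y1-np.arange(w)/1000,X1-np.arange(h)/1000)
    p=proj(s,np.stack([xx,yy,np.full_like(xx,z)],-1)).astype(np.float32)
    return cv2.remap(s['image'],p[...,0],p[...,1],cv2.INTER_LINEAR)
def px2(u,v): return X1-v/1000,Y1-u/1000
def rim(img):
    i=img.astype(int); hsv=cv2.cvtColor(img,cv2.COLOR_RGB2HSV)
    return i
E
python3 - <<'E'
from h import *
for n in ['scene','side']:
    s=snap(n,n+'1.png')
    m=[tuple(s['image'][r,c]) for r,c in ([(230,98),(150,170),(105,240)] if n=='scene' else [(207,330),(320,240),(160,367)])]
    print(m, s['image'][300,250] )
    t=top(s,0.06); cv2.imwrite(f'pics/top_{n}.png',cv2.resize(cv2.cvtColor(t,cv2.COLOR_RGB2BGR),(800,533)))
    for l in ['mark','tub','brush','bottle']:
        for k in finder.masks_of(l,n)[:1]:
            v,u=np.nonzero(k['pixels']); 
            print(n,l,round(k['p'],2),ray(s,u.mean(),v.mean(),{'mark':0,'tub':.045,'brush':.03,'bottle':.09}[l]))
E
```

```text
[(np.uint8(145), np.uint8(143), np.uint8(133)), (np.uint8(33), np.uint8(42), np.uint8(64)), (np.uint8(154), np.uint8(152), np.uint8(137))] [133 131 128]
scene mark 0.96 [0.6599 0.1007 0.    ]
scene tub 0.9 [ 0.6923 -0.0501  0.045 ]
scene brush 0.63 [0.6799 0.2373 0.03  ]
scene bottle 0.67 [0.4814 0.1864 0.09  ]
[(np.uint8(201), np.uint8(197), np.uint8(183)), (np.uint8(204), np.uint8(206), np.uint8(191)), (np.uint8(85), np.uint8(82), np.uint8(83))] [201 201 186]
side mark 0.66 [0.6552 0.109  0.    ]
side tub 0.74 [ 0.6896 -0.0468  0.045 ]
side brush 0.91 [0.6746 0.2434 0.03  ]
side bottle 0.62 [0.7838 0.1341 0.09  ]
```

```bash
ls pics
```

```text
scene0.png
scene1.png
side0.png
side1.png
top_scene.png
top_side.png
wrist0.png
```

View pics/top_scene.png

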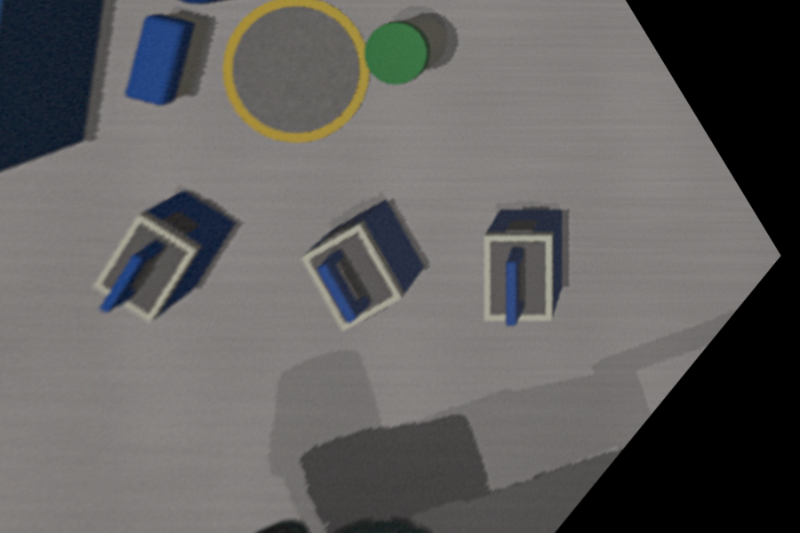

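View pics/top_side.png

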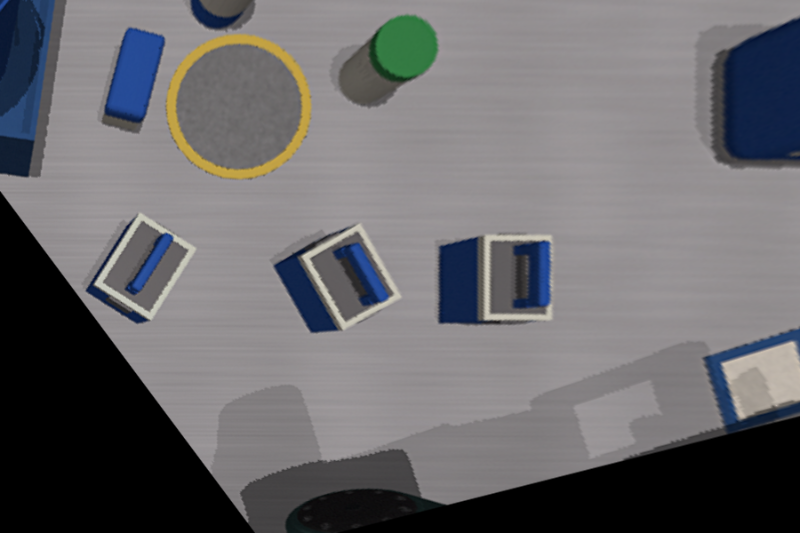

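Lids coincide in both rectified views: left about (147,267), middle (352,277), right (518,278). Now I'll extract the rim rectangles.

```bash
cat >> h.py <<'E'
def boxes(s):
    t=top(s,0.06); out=[]
    lab=cv2.cvtColor(t,cv2.COLOR_RGB2LAB).astype(int)
    m=((t.min(2)>120)&(t[...,0].astype(int)-t[...,2]>8)).astype(np.uint8)
    m[(lab[...,2]-128)>25]=0
    m=cv2.morphologyEx(m,cv2.MORPH_CLOSE,np.ones((5,5)))
    cs,_=cv2.findContours(m,cv2.RETR_EXTERNAL,cv2.CHAIN_APPROX_NONE)
    for c in cs:
        (u,v),(w,h),a=cv2.minAreaRect(c)
        if min(w,h)<55 or max(w,h)>130: continue
        x,y=px2(u,v); b=cv2.boxPoints(((u,v),(w,h),a)); e=[b[1]-b[0],b[2]-b[1]]; e=max(e,key=np.linalg.norm)
        yaw=np.degrees(np.arctan2(-e[0],-e[1])); yaw=(yaw+90)%180-90
        out.append((x,y,yaw,max(w,h),min(w,h)))
    return sorted(out,key=lambda q:-q[1])
def ring(s):
    t=top(s,0.0); hsv=cv2.cvtColor(t,cv2.COLOR_RGB2HSV)
    m=cv2.inRange(hsv,(15,110,70),(35,255,255)); n,l,st,ce=cv2.connectedComponentsWithStats(m)
    k=1+np.argmax(st[1:,4]); v,u=np.nonzero(l==k)
    c=np.stack([u,v],1).astype(np.int32); e=cv2.fitEllipse(cv2.convexHull(c)); return px2(*e[0]),e[1]
E
python3 - <<'E'
import h; from h import *
for n in ['scene','side']:
    s=snap(n,n+'2.png')
    for b in boxes(s): print(n,np.array(b))
    h.X1=0.85; print(ring(s)); t=top(s,0.0);h.X1=.75
    cv2.imwrite(f'pics/top0_{n}.png',cv2.resize(cv2.cvtColor(t,cv2.COLOR_RGB2BGR),(771,600)))
E
```

```text
scene [  0.4478   0.2393 -31.866   98.9762  77.9506]
scene [ 0.4369  0.0059 29.2192 97.5418 78.0009]
scene [ 0.4367 -0.1818  0.6296 97.4227 77.4678]
((0.6574088439941406, 0.10613192749023442), (178.8870086669922, 179.46026611328125))
side [  0.4505   0.2367 -32.2757  96.7862  76.45  ]
side [ 0.4392  0.0049 29.2488 96.9529 77.1993]
side [ 0.438  -0.1835  0.     96.     79.    ]
side [  0.3223  -0.4623 -72.7185  85.9159  66.3307]
((0.65939892578125, 0.10393292236328128), (179.33465576171875, 179.76535034179688))
```

View pics/top0_scene.png

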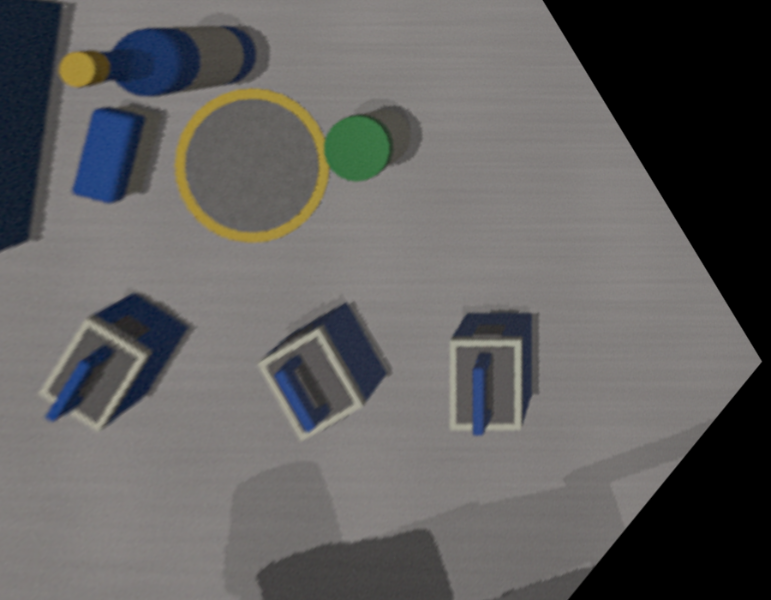

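View pics/top0_side.png

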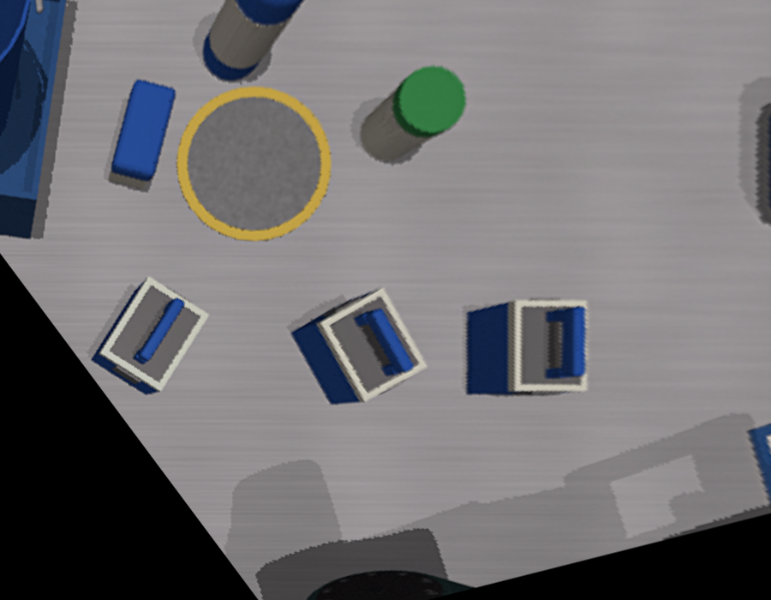

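Found: left (0.449,0.238,-32°), middle (0.438,0.005,29°), right (0.4375,-0.1825,0°), ring (0.658,0.105). Rim sizes match 96x76 and the ring 180. First I move over the left box.

Request:
arm_command --pt "0.5 0.02 0.06 0 10" --pt "0.5 0.04 0.12 0 20" --pt "0.5 0.06 0.18 0 30" --pt "0.5 0.08 0.24 0 40" --pt "0.5 0.1 0.3 0 50" --pt "0.5 0.12 0.36 0 60" --pt "0.5 0.14 0.42 0 70" --pt "0.5 0.16 0.48 0 80" --pt "0.5 0.18 0.54 0 90" --pt "0.5 0.195 0.6 0 100"

```text
time: 2.9
tool_pos: [0.4181, 0.094, 0.1813]
ee_rot: [3.141, -0.001, 0.6]
wrist_force: [0.7, -1.0, 0.4]
width: 0.0468
```

Request:
arm_command --pt "0.5 0.01 0.05 0 8" --pt "0.5 0.02 0.1 0 16" --pt "0.5 0.03 0.14 0 24" --pt "0.5 0.03 0.14 0 24" --pt "0.5 0.03 0.14 0 24" --pt "0.5 0.03 0.14 0 24"

```text
time: 3.65
tool_pos: [0.4476, 0.2307, 0.1812]
ee_rot: [3.141, -0.0, 1.011]
wrist_force: [-0.0, -0.2, -0.6]
width: 0.047
```

Run:
```python
from h import *
o=robot.get_obs(); print({k:o[k] for k in ['time','tool_pos','ee_rot','wrist_force','joint_positions','width']})
snap('wrist','w1.png')
```

```text
{'time': 3.65, 'tool_pos': array([0.4476, 0.2307, 0.1812]), 'ee_rot': array([ 3.1411, -0.0001,  1.0109]), 'wrist_force': array([-0.0139, -0.1698, -0.609 ]), 'joint_positions': array([ 0.3635, -0.0168,  1.4775, -0.0003,  1.6806, -0.6475]), 'width': 0.04704279327384373}
```

View pics/w1.png

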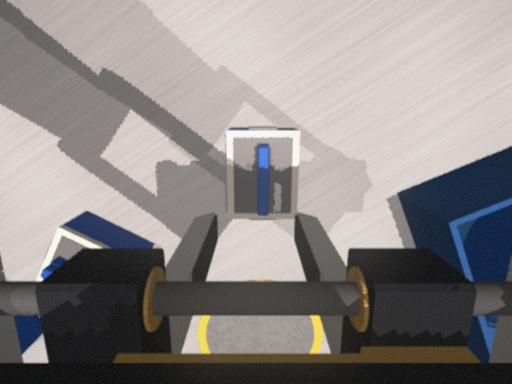

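The wrist view shows the left box upright with its handle at (264,180), about 8 px off centre, which agrees with the remaining 7 mm shift. I descend and grip.

Request:
arm_command --pt "0.5 0.001 0.007 -0.03 0" --pt "0.5 0.001 0.007 -0.06 0" --pt "0.5 0.001 0.007 -0.09 0" --pt "0.5 0.001 0.007 -0.105 0" --pt "0.5 0.001 0.007 -0.114 0" --pt "0.5 0.001 0.007 -0.114 0" --pt "0 0.001 0.007 -0.114 0" --pt "0 0.001 0.007 -0.114 0" --pt "0 0.001 0.007 -0.114 0" --pt "0 0.001 0.007 -0.114 0"

```text
time: 4.95
tool_pos: [0.4488, 0.239, 0.0671]
ee_rot: [3.141, -0.0, 1.013]
wrist_force: [0.2, -0.4, 0.6]
width: 0.0107
```

Request:
arm_command --pt "0 0 0 0 0" --pt "0 0 0 0.01 0" --pt "0 0 0 0.02 0" --pt "0 0 0 0.03 0" --pt "0 0 0 0.035 0" --pt "0 0 0 0.035 0" --pt "0 0 0 0.035 0" --pt "0 0 0 0.035 0"

```text
time: 5.95
tool_pos: [0.4483, 0.2388, 0.1014]
ee_rot: [-3.141, 0.001, 1.013]
wrist_force: [-0.4, -1.1, 0.4]
width: 0.0009
```

Run:
```python
from h import *
o=robot.get_obs(); print({k:o[k] for k in ['time','tool_pos','wrist_force','wrist_torque','width']})
snap('side','s3.png')
```

```text
{'time': 5.95, 'tool_pos': array([0.4483, 0.2388, 0.1014]), 'wrist_force': array([-0.4432, -1.1131,  0.4406]), 'wrist_torque': array([ 0.0367, -0.1677, -0.0197]), 'width': 0.0008741195782052079}
```

View pics/s3.png

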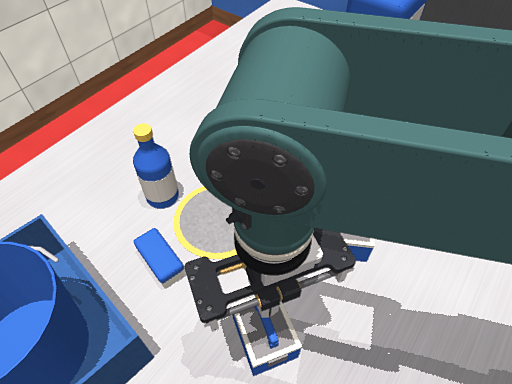

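The fingers are shut with no load: the grip missed. I'll look closer.

Run:
```python
from h import *
o=robot.get_obs(); print({k:o[k] for k in ['time','tool_pos','ee_rot','wrist_force','width']})
snap('wrist','w3.png')
s=snap('side','s4.png'); cv2.imwrite('pics/s4z.png',cv2.resize(cv2.cvtColor(s['image'][220:384,170:390],cv2.COLOR_RGB2BGR),None,fx=3.5,fy=3.5))
print(proj(s,o['tool_pos'])); print(boxes(s))
```

```text
{'time': 6.0, 'tool_pos': array([0.4484, 0.2388, 0.1014]), 'ee_rot': array([-3.1411,  0.0006,  1.0132]), 'wrist_force': array([ 0.0994,  1.1974, -0.0626]), 'width': 0.0006658116583497203}
[266.1616 316.7403]
[]
```

View pics/w3.png

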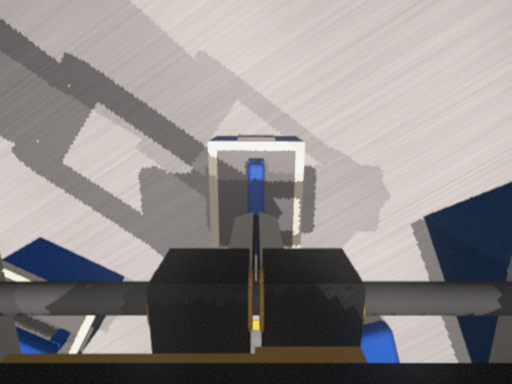

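View pics/s4z.png

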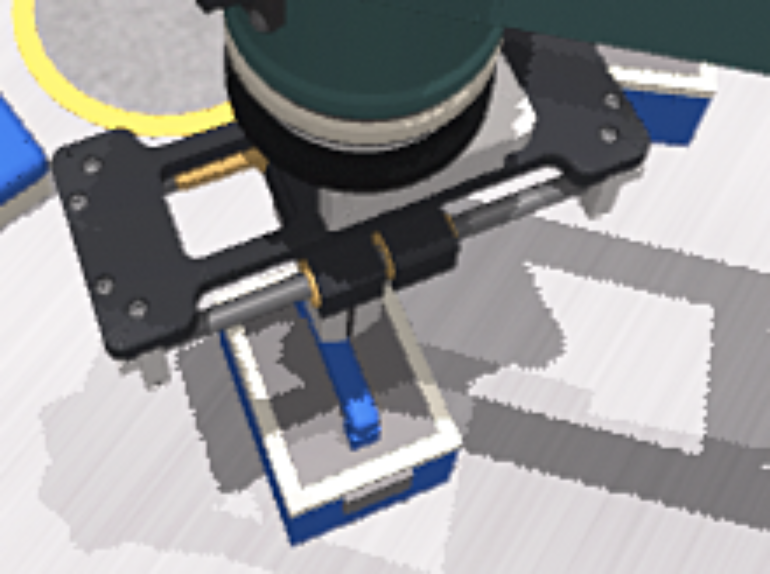

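The fingers are correctly over the bar, so the grip had probably not settled. I'll retry slightly lower with a longer close.

Request:
arm_command --pt "0.4 0 0 0 0" --pt "0.4 0 0 0 0" --pt "0.4 0 0 0 0" --pt "0.4 0 0 -0.012 0" --pt "0.4 0 0 -0.024 0" --pt "0.4 0 0 -0.038 0" --pt "0.4 0 0 -0.038 0" --pt "0 0 0 -0.038 0" --pt "0 0 0 -0.038 0" --pt "0 0 0 -0.038 0"

```text
time: 7.35
tool_pos: [0.449, 0.2389, 0.0645]
ee_rot: [3.141, -0.001, 1.013]
wrist_force: [-0.2, -1.1, -0.8]
width: 0.0112
```

Request:
arm_command --pt "0 0 0 0 0" --pt "0 0 0 0 0" --pt "0 0 0 0 0"

```text
time: 7.72
tool_pos: [0.4489, 0.2387, 0.0643]
ee_rot: [3.141, -0.0, 1.013]
wrist_force: [-1.1, -1.0, 2.0]
width: 0.0104
```

Request:
arm_command --pt "0 0 0 0 0" --pt "0 0 0 0 0" --pt "0 0 0 0 0"

```text
time: 8.1
tool_pos: [0.4489, 0.2388, 0.0643]
ee_rot: [3.141, -0.0, 1.013]
wrist_force: [0.3, -1.9, 3.8]
width: 0.01
```

Request:
arm_command --pt "0 0 0 0.002 0" --pt "0 0 0 0.004 0" --pt "0 0 0 0.006 0"

```text
time: 8.48
tool_pos: [0.4482, 0.239, 0.0693]
ee_rot: [-3.141, 0.001, 1.013]
wrist_force: [-0.9, -0.7, -1.6]
width: 0.0097
```

Run:
```python
from h import *
o=robot.get_obs(); print({k:o[k] for k in ['time','tool_pos','ee_rot','wrist_force','width']})
s=snap('side','s5.png'); cv2.imwrite('pics/s5z.png',cv2.resize(cv2.cvtColor(s['image'][240:384,200:340],cv2.COLOR_RGB2BGR),None,fx=4,fy=4))
```

```text
{'time': 8.475, 'tool_pos': array([0.4482, 0.239 , 0.0693]), 'ee_rot': array([-3.1406,  0.0006,  1.0133]), 'wrist_force': array([-0.8615, -0.6727, -1.6383]), 'width': 0.009653780213219576}
```

View pics/s5z.png

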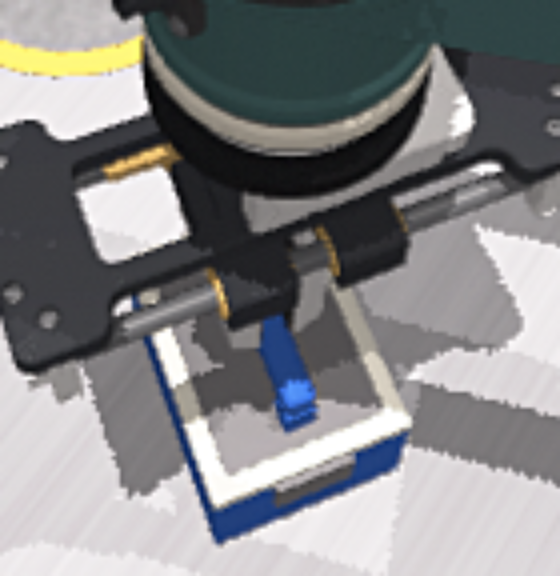

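Request:
arm_command --pt "0 0 0 0.002 0" --pt "0 0 0 0.004 0" --pt "0 0 0 0.006 0" --pt "0 0 0 0.008 0"

```text
time: 9.02
tool_pos: [0.4487, 0.2389, 0.0781]
ee_rot: [3.142, -0.0, 1.013]
wrist_force: [-0.3, -0.7, -2.7]
width: 0.0096
```

Run:
```python
from h import *
for i in range(3):
    o=robot.get_obs(); print({k:o[k] for k in ['time','tool_pos','wrist_force','width']})
    s=snap('side','s6.png')
cv2.imwrite('pics/s6z.png',cv2.resize(cv2.cvtColor(s['image'][240:384,200:340],cv2.COLOR_RGB2BGR),None,fx=4,fy=4))
```

```text
{'time': 9.025, 'tool_pos': array([0.4487, 0.2389, 0.0781]), 'wrist_force': array([-0.2716, -0.7036, -2.701 ]), 'width': 0.009618341542811605}
{'time': 9.075, 'tool_pos': array([0.4489, 0.239 , 0.0784]), 'wrist_force': array([ 0.2927,  0.4878, -2.7329]), 'width': 0.010319281561047944}
{'time': 9.125, 'tool_pos': array([0.4489, 0.2389, 0.0783]), 'wrist_force': array([-0.1179, -0.2997, -2.1094]), 'width': 0.010105841223478415}
```

View pics/s6z.png

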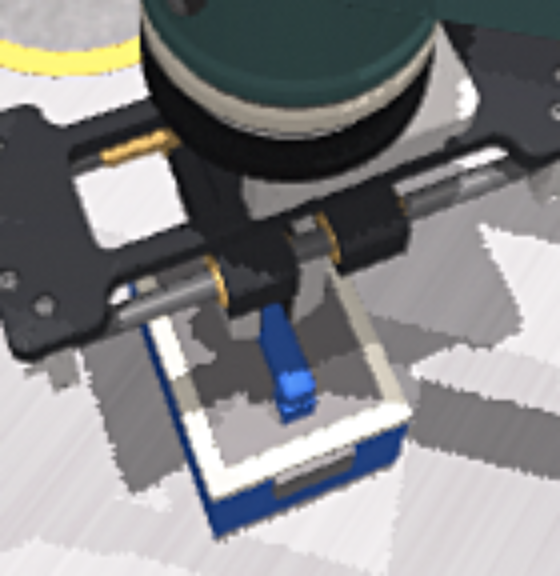

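The box now hangs and the load is about 2.4 N. I continue slowly.

Request:
arm_command --pt "0 0 0 0.002 0" --pt "0 0 0 0.005 0" --pt "0 0 0 0.008 0" --pt "0 0 0 0.011 0" --pt "0 0 0 0.014 0" --pt "0 0 0 0.014 0" --pt "0 0 0 0.014 0" --pt "0 0 0 0.014 0" --pt "0 0 0 0.014 0"

```text
time: 10.3
tool_pos: [0.4486, 0.2389, 0.0918]
ee_rot: [-3.141, 0.0, 1.013]
wrist_force: [0.1, 0.2, -2.0]
width: 0.01
```

Run:
```python
from h import *
for i in range(3):
    o=robot.get_obs(); print({k:o[k] for k in ['time','tool_pos','wrist_force','width']})
    s=snap('side','s7.png')
cv2.imwrite('pics/s7z.png',cv2.resize(cv2.cvtColor(s['image'][240:384,200:340],cv2.COLOR_RGB2BGR),None,fx=4,fy=4))
```

```text
{'time': 10.3, 'tool_pos': array([0.4486, 0.2389, 0.0918]), 'wrist_force': array([ 0.0894,  0.1713, -1.9673]), 'width': 0.009995908449036986}
{'time': 10.35, 'tool_pos': array([0.4486, 0.2389, 0.0918]), 'wrist_force': array([ 0.6409,  0.1945, -2.7519]), 'width': 0.010055099591358835}
{'time': 10.4, 'tool_pos': array([0.4486, 0.2389, 0.0918]), 'wrist_force': array([ 0.3748,  0.175 , -2.0087]), 'width': 0.010385106090361591}
```

View pics/s7z.png

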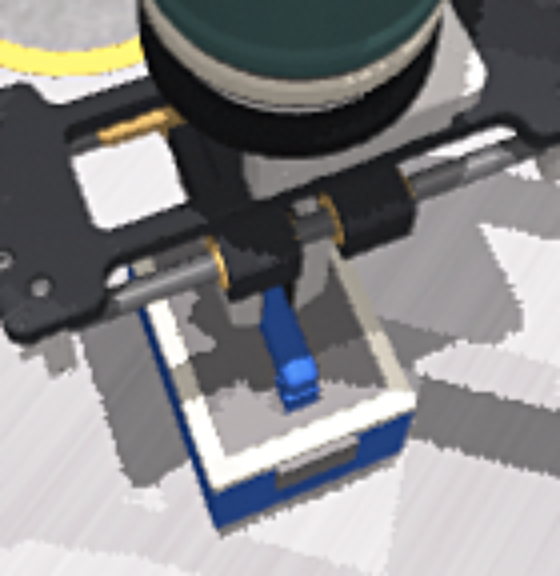

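Request:
arm_command --pt "0 0 0 0.003 0" --pt "0 0 0 0.006 0" --pt "0 0 0 0.008 0" --pt "0 0 0 0.008 0" --pt "0 0 0 0.008 0" --pt "0 0 0 0.008 0" --pt "0 0 0 0.008 0"

```text
time: 11.32
tool_pos: [0.4486, 0.2389, 0.0998]
ee_rot: [-3.141, 0.0, 1.013]
wrist_force: [0.1, -0.2, -1.8]
width: 0.0102
```

Run:
```python
from h import *
o=robot.get_obs(); print({k:o[k] for k in ['time','tool_pos','wrist_force','width']})
s=snap('side','s8.png')
img=s['image'].copy()
# overlay expected box model lifted at several z
def model(x,y,yaw,z):
    c,sn=np.cos(np.radians(yaw)),np.sin(np.radians(yaw)); L=[]
    for h in (0,.06):
        L.append([[x+c*a-sn*b,y+sn*a+c*b,z+h] for a,b in [(.048,.038),(.048,-.038),(-.048,-.038),(-.048,.038)]])
    return np.array(L)
big=cv2.resize(img,None,fx=4,fy=4)
for z,col in [(.01,(255,0,0)),(.033,(0,255,0))]:
    for q in proj(s,model(.4495,.2385,-32,z)): cv2.polylines(big,[np.int32(q*4+1.5)],True,col,1)
cv2.imwrite('pics/s8z.png',cv2.cvtColor(big[960:1536,760:1400],cv2.COLOR_RGB2BGR))
```

```text
{'time': 11.325, 'tool_pos': array([0.4486, 0.2389, 0.0998]), 'wrist_force': array([ 0.143 , -0.2021, -1.783 ]), 'width': 0.010237852101980876}
```

View pics/s8z.png

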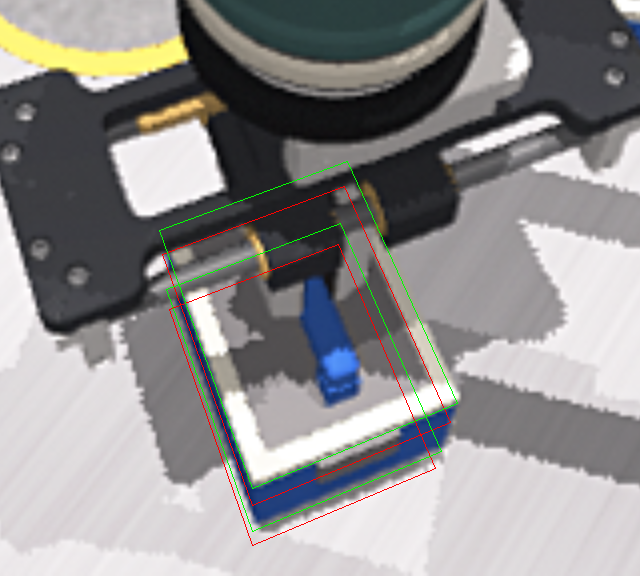

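The box matches the model lifted 33 mm and weighs about 2 N, so it is empty. I set it down.

Request:
arm_command --pt "0 0 0 -0.006 0" --pt "0 0 0 -0.012 0" --pt "0 0 0 -0.018 0" --pt "0 0 0 -0.024 0" --pt "0 0 0 -0.029 0" --pt "0 0 0 -0.032 0" --pt "0 0 0 -0.035 0" --pt "0 0 0 -0.0355 0" --pt "0.4 0 0 -0.0355 0" --pt "0.4 0 0 -0.0355 0"

```text
time: 12.62
tool_pos: [0.4493, 0.2391, 0.0651]
ee_rot: [3.141, -0.002, 1.013]
wrist_force: [0.1, -0.8, 0.1]
width: 0.0266
```

Request:
arm_command --pt "0.4 0 0 0 0" --pt "0.4 0 0 0.03 0" --pt "0.4 0 0 0.07 0" --pt "0.4 0 0 0.1 0" --pt "0.4 0 -0.06 0.1 10" --pt "0.4 0 -0.12 0.1 20" --pt "0.4 -0.005 -0.18 0.1 30" --pt "0.4 -0.01 -0.22 0.1 40" --pt "0.4 -0.01 -0.234 0.1 50" --pt "0.4 -0.01 -0.234 0.1 60"

```text
time: 13.88
tool_pos: [0.4387, 0.0032, 0.1648]
ee_rot: [3.141, 0.001, 2.042]
wrist_force: [-0.2, 0.6, -0.7]
width: 0.0378
```

Request:
arm_command --pt "0.4 0 0 0 1" --pt "0.4 0 0 0 1" --pt "0.4 0 0 0 1"

```text
time: 14.25
tool_pos: [0.4387, 0.0052, 0.1644]
ee_rot: [3.142, -0.0, 2.056]
wrist_force: [0.4, -1.0, 1.3]
width: 0.0375
```

Run:
```python
from h import *
o=robot.get_obs(); print({k:o[k] for k in ['time','tool_pos','ee_rot','wrist_force','width']})
for n in ['scene','side']:
    s=snap(n,n+'9.png'); print(n,*[np.array(b) for b in boxes(s)])
w=snap('wrist','w9.png')
```

```text
{'time': 14.25, 'tool_pos': array([0.4387, 0.0052, 0.1644]), 'ee_rot': array([ 3.1416, -0.0001,  2.0557]), 'wrist_force': array([ 0.4252, -1.0145,  1.3107]), 'width': 0.03745743351917082}
scene [  0.4473   0.2394 -31.2637 100.2544  79.3121] [ 0.436 -0.182  0.    98.    78.   ]
side [  0.4502   0.237  -32.1957  96.9093  76.6624] [  0.3218  -0.4624 -72.8973  85.9466  67.0516]
```

View pics/w9.png

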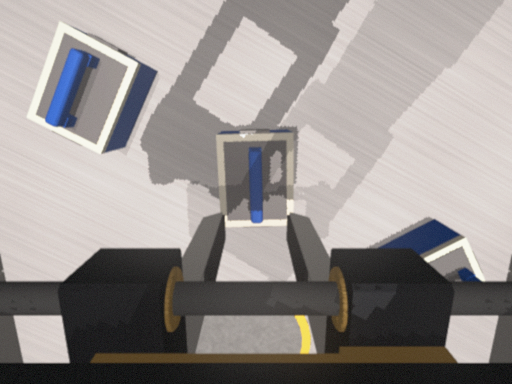

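View pics/side9.png

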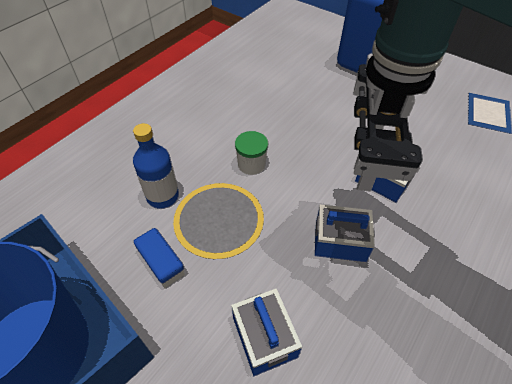

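The left box stands back at its place. The middle box's handle is centred at (256,185) in the wrist view. I descend and grip.

Request:
arm_command --pt "0.4 0 0 -0.03 1" --pt "0.4 0 0 -0.06 1" --pt "0.4 0 0 -0.08 1" --pt "0.4 0 0 -0.094 1" --pt "0.4 0 0 -0.101 1" --pt "0.4 0 0 -0.101 1" --pt "0 0 0 -0.101 1" --pt "0 0 0 -0.101 1" --pt "0 0 0 -0.101 1" --pt "0 0 0 -0.101 1"

```text
time: 15.65
tool_pos: [0.4389, 0.005, 0.0638]
ee_rot: [3.141, 0.0, 2.074]
wrist_force: [0.1, -0.0, 1.4]
width: 0.0107
```

Request:
arm_command --pt "0 0 0 0 0" --pt "0 0 0 0 0" --pt "0 0 0 0 0" --pt "0 0 0 0 0" --pt "0 0 0 0.002 0" --pt "0 0 0 0.004 0" --pt "0 0 0 0.006 0" --pt "0 0 0 0.008 0" --pt "0 0 0 0.01 0"

```text
time: 16.77
tool_pos: [0.4386, 0.0048, 0.0735]
ee_rot: [-3.141, -0.0, 2.074]
wrist_force: [-1.1, 0.2, -2.8]
width: 0.0106
```

Request:
arm_command --pt "0 0 0 0.003 0" --pt "0 0 0 0.006 0" --pt "0 0 0 0.009 0" --pt "0 0 0 0.012 0" --pt "0 0 0 0.015 0" --pt "0 0 0 0.018 0" --pt "0 0 0 0.021 0" --pt "0 0 0 0.023 0" --pt "0 0 0 0.023 0" --pt "0 0 0 0.023 0"

```text
time: 18.02
tool_pos: [0.4386, 0.0049, 0.0963]
ee_rot: [-3.141, -0.0, 2.074]
wrist_force: [-0.2, 0.2, -2.5]
width: 0.0103
```

Request:
arm_command --pt "0 0 0 0 0" --pt "0 0 0 0 0"

```text
time: 18.27
tool_pos: [0.4386, 0.0049, 0.0963]
ee_rot: [-3.141, -0.0, 2.074]
wrist_force: [0.4, -0.0, -2.7]
width: 0.0106
```

```bash
cat >> h.py <<'E'
def model(x,y,yaw,z):
    c,sn=np.cos(np.radians(yaw)),np.sin(np.radians(yaw)); L=[]
    for h in (0,.06):
        L.append([[x+c*a-sn*b,y+sn*a+c*b,z+h] for a,b in [(.048,.038),(.048,-.038),(-.048,-.038),(-.048,.038)]])
    return np.array(L)
def over(s,x,y,yaw,zs,f):
    big=cv2.resize(s['image'],None,fx=4,fy=4); pp=[]
    for z,col in zip(zs,[(255,0,0),(0,255,0)]):
        for q in proj(s,model(x,y,yaw,z)): cv2.polylines(big,[np.int32(q*4+1.5)],True,col,1); pp.append(q)
    c=np.concatenate(pp).mean(0)*4; a,b=int(max(c[0]-320,0)),int(max(c[1]-280,0))
    cv2.imwrite('pics/'+f,cv2.cvtColor(big[b:b+560,a:a+640],cv2.COLOR_RGB2BGR))
E
python3 - <<'E'
from h import *
for i in range(3):
    o=robot.get_obs(); print({k:o[k] for k in ['time','tool_pos','wrist_force','width']})
    s=snap('side','s10.png')
over(s,.4385,.005,29.2,[0,.033],'s10z.png')
E
```

```text
{'time': 18.275, 'tool_pos': array([0.4386, 0.0049, 0.0963]), 'wrist_force': array([ 0.3647, -0.0004, -2.6975]), 'width': 0.010600035906755774}
{'time': 18.325, 'tool_pos': array([0.4386, 0.0049, 0.0963]), 'wrist_force': array([-0.4589, -0.1631, -2.4534]), 'width': 0.010426153640578239}
{'time': 18.375, 'tool_pos': array([0.4386, 0.0049, 0.0964]), 'wrist_force': array([ 0.6312,  0.7298, -2.2997]), 'width': 0.010553595113886111}
```

View pics/s10z.png

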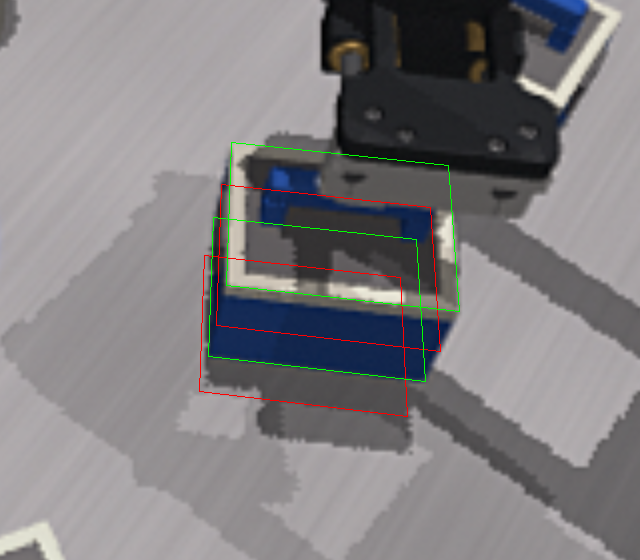

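The middle box is clearly lifted about 33 mm at about 2.5 N, also empty. I set it down and go to the right one.

Request:
arm_command --pt "0 0 0 -0.006 0" --pt "0 0 0 -0.012 0" --pt "0 0 0 -0.018 0" --pt "0 0 0 -0.024 0" --pt "0 0 0 -0.028 0" --pt "0 0 0 -0.031 0" --pt "0 0 0 -0.0325 0" --pt "0 0 0 -0.0325 0" --pt "0.4 0 0 -0.0325 0" --pt "0.4 0 0 -0.0325 0"

```text
time: 19.68
tool_pos: [0.4393, 0.0048, 0.0646]
ee_rot: [3.14, 0.001, 2.074]
wrist_force: [0.0, -0.3, -0.4]
width: 0.0272
```

Request:
arm_command --pt "0.4 0 0 0 0" --pt "0.4 0 0 0.03 0" --pt "0.4 0 0 0.07 0" --pt "0.4 0 0 0.1 0" --pt "0.4 0 -0.06 0.1 -10" --pt "0.4 0 -0.12 0.1 -20" --pt "0.4 -0.001 -0.17 0.1 -28.5" --pt "0.4 -0.001 -0.1875 0.1 -28.5" --pt "0.4 -0.001 -0.1875 0.1 -28.5" --pt "0.4 -0.001 -0.1875 0.1 -28.5"

```text
time: 20.92
tool_pos: [0.4378, -0.1813, 0.164]
ee_rot: [3.141, -0.001, 1.579]
wrist_force: [0.1, 1.2, -0.6]
width: 0.0377
```

Run:
```python
from h import *
o=robot.get_obs(); print({k:o[k] for k in ['time','tool_pos','ee_rot','wrist_force','width']})
for n in ['scene','side']:
    s=snap(n,n+'11.png'); print(n,*[np.array(b) for b in boxes(s)])
w=snap('wrist','w11.png')
```

```text
{'time': 20.925, 'tool_pos': array([ 0.4378, -0.1813,  0.164 ]), 'ee_rot': array([ 3.1414, -0.0009,  1.5785]), 'wrist_force': array([ 0.144 ,  1.2187, -0.6379]), 'width': 0.03772889981694518}
scene [  0.4468   0.2399 -31.3995 101.6286  78.7156] [ 0.4371  0.0058 29.1481 98.0183 78.2668]
side [  0.4502   0.2368 -32.125   96.8212  76.4367] [ 0.4389  0.0049 28.8557 97.1287 77.2883] [  0.3218  -0.4624 -72.9509  85.9557  67.0258]
```

View pics/w11.png

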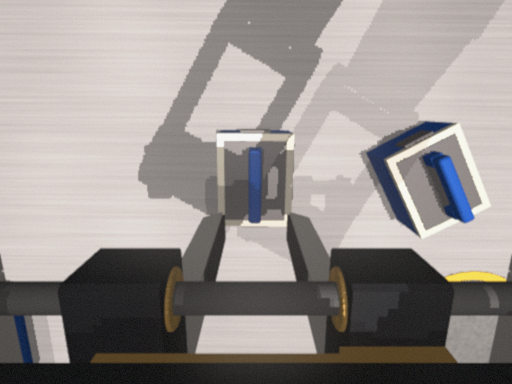

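The right handle is centred at (255,185) and both other boxes are back in place. I grip and lift slowly.

Request:
arm_command --pt "0.4 0 0 -0.03 0" --pt "0.4 0 0 -0.06 0" --pt "0.4 0 0 -0.08 0" --pt "0.4 0 0 -0.094 0" --pt "0.4 0 0 -0.101 0" --pt "0.4 0 0 -0.101 0" --pt "0 0 0 -0.101 0" --pt "0 0 0 -0.101 0" --pt "0 0 0 -0.101 0" --pt "0 0 0 -0.101 0"

```text
time: 22.32
tool_pos: [0.438, -0.1821, 0.0633]
ee_rot: [3.141, -0.001, 1.576]
wrist_force: [0.3, 2.2, 1.3]
width: 0.011
```

Request:
arm_command --pt "0 0 0 0 0" --pt "0 0 0 0 0" --pt "0 0 0 0 0" --pt "0 0 0 0 0" --pt "0 0 0 0.002 0" --pt "0 0 0 0.004 0" --pt "0 0 0 0.006 0" --pt "0 0 0 0.008 0" --pt "0 0 0 0.01 0"

```text
time: 23.45
tool_pos: [0.4374, -0.1827, 0.0727]
ee_rot: [-3.141, -0.0, 1.576]
wrist_force: [0.5, -0.9, -8.2]
width: 0.0108
```

Request:
arm_command --pt "0 0 0 0.003 0" --pt "0 0 0 0.006 0" --pt "0 0 0 0.009 0" --pt "0 0 0 0.012 0" --pt "0 0 0 0.015 0" --pt "0 0 0 0.018 0" --pt "0 0 0 0.021 0" --pt "0 0 0 0.023 0" --pt "0 0 0 0.023 0" --pt "0 0 0 0.023 0"

```text
time: 24.7
tool_pos: [0.4376, -0.1826, 0.0958]
ee_rot: [-3.141, -0.0, 1.576]
wrist_force: [-0.2, -0.1, -7.4]
width: 0.0108
```

Request:
arm_command --pt "0 0 0 0 0" --pt "0 0 0 0 0"

```text
time: 24.95
tool_pos: [0.4376, -0.1826, 0.0958]
ee_rot: [-3.141, -0.0, 1.576]
wrist_force: [-0.1, 0.4, -7.6]
width: 0.011
```

Run:
```python
from h import *
o=robot.get_obs(); print({k:o[k] for k in ['time','tool_pos','wrist_force','width']})
s=snap('side','s12.png')
over(s,.4375,-.1825,0.3,[0,.033],'s12z.png')
```

```text
{'time': 24.95, 'tool_pos': array([ 0.4376, -0.1826,  0.0958]), 'wrist_force': array([-0.1129,  0.4086, -7.5918]), 'width': 0.010956977267933992}
```

View pics/s12z.png

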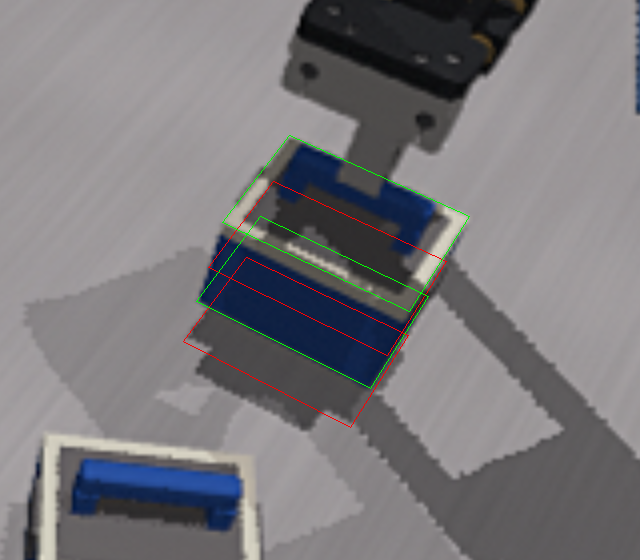

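The right box is the full one (about 7.6 N), lifted and upright. I set it down and then push in three legs (+x, +y, +x), which pass clear of the middle box and the tub.

Request:
arm_command --pt "0 0 0 -0.006 0" --pt "0 0 0 -0.012 0" --pt "0 0 0 -0.018 0" --pt "0 0 0 -0.024 0" --pt "0 0 0 -0.028 0" --pt "0 0 0 -0.031 0" --pt "0 0 0 -0.0325 0" --pt "0 0 0 -0.0325 0" --pt "0.4 0 0 -0.0325 0" --pt "0.4 0 0 -0.0325 0"

```text
time: 26.25
tool_pos: [0.4392, -0.1835, 0.0655]
ee_rot: [3.138, 0.002, 1.576]
wrist_force: [0.4, -0.1, 0.6]
width: 0.0275
```

Request:
arm_command --pt "0.5 0 0 0 0" --pt "0.5 0 0 0.03 0" --pt "0.5 0 0 0.07 0" --pt "0.5 -0.04 0 0.07 0" --pt "0.5 -0.08 0 0.07 0" --pt "0.5 -0.08 0 0.05 0" --pt "0.5 -0.08 0 0.01 0" --pt "0.5 -0.08 0 -0.03 0" --pt "0.5 -0.08 0 -0.045 0" --pt "0.5 -0.08 0 -0.045 0"

```text
time: 27.5
tool_pos: [0.3574, -0.1825, 0.0183]
ee_rot: [-3.141, -0.001, 1.576]
wrist_force: [-0.5, 0.1, -0.8]
width: 0.0472
```

Run:
```python
from h import *
o=robot.get_obs(); print({k:o[k] for k in ['time','tool_pos','ee_rot','wrist_force','width']})
s=snap('side','side13.png'); print(*[np.array(b) for b in boxes(s)])
```

```text
{'time': 27.5, 'tool_pos': array([ 0.3574, -0.1825,  0.0183]), 'ee_rot': array([-3.1407, -0.0007,  1.5763]), 'wrist_force': array([-0.5042,  0.1288, -0.7638]), 'width': 0.047195312564522134}
[  0.4502   0.2368 -32.125   96.7424  76.4367] [ 0.439   0.0048 29.0546 97.0315 77.2172] [ 0.4385 -0.184   0.     95.     78.    ]
```

View pics/side13.png

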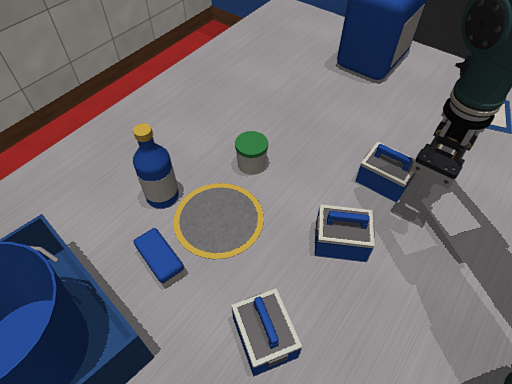

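The fingers are behind the right box. Leg 1 pushes it +x.

Request:
arm_command --pt "0.5 0.01 0 0 0" --pt "0.5 0.018 0 0 0" --pt "0.5 0.024 0 0 0" --pt "0.5 0.03 0 0 0" --pt "0.5 0.038 0 0 0" --pt "0.5 0.047 0 0 0" --pt "0.5 0.056 0 0 0" --pt "0.5 0.065 0 0 0" --pt "0.5 0.074 0 0 0" --pt "0.5 0.083 0 0 0"

```text
time: 28.8
tool_pos: [0.4388, -0.1827, 0.0187]
ee_rot: [-3.136, -0.0, 1.577]
wrist_force: [-7.2, 0.7, 5.3]
width: 0.0473
```

Run:
```python
from h import *
o=robot.get_obs(); print({k:o[k] for k in ['time','tool_pos','wrist_force']})
s=snap('side','side14.png'); print(*[np.array(b) for b in boxes(s)])
```

```text
{'time': 28.8, 'tool_pos': array([ 0.4388, -0.1827,  0.0187]), 'wrist_force': array([-7.2392,  0.7485,  5.3163])}
[  0.4502   0.2368 -32.125   96.8212  76.4367] [ 0.4389  0.005  28.9677 97.2694 77.4437] [  0.506   -0.1835 -90.      79.      76.    ] [  0.3218  -0.4624 -72.9509  85.9557  67.0258]
```

View pics/side14.png

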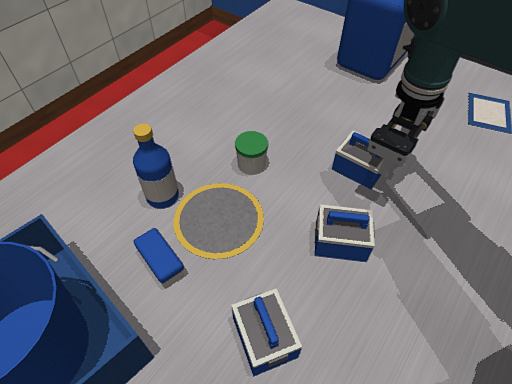

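The box slides straight. I continue to centre x≈0.59 and then back off.

Request:
arm_command --pt "0.5 0.01 0 0 0" --pt "0.5 0.02 0 0 0" --pt "0.5 0.03 0 0 0" --pt "0.5 0.04 0 0 0" --pt "0.5 0.05 0 0 0" --pt "0.5 0.06 0 0 0" --pt "0.5 0.07 0 0 0" --pt "0.5 0.08 0 0 0" --pt "0.5 0.088 0 0 0" --pt "0.5 0.092 0 0 0"

```text
time: 30.1
tool_pos: [0.531, -0.1825, 0.0184]
ee_rot: [-3.137, -0.0, 1.577]
wrist_force: [-7.4, 0.3, 5.0]
width: 0.0473
```

Request:
arm_command --pt "0.5 -0.01 0 0 0" --pt "0.5 -0.03 0 0 0" --pt "0.5 -0.03 0 0.04 0" --pt "0.5 -0.03 0 0.09 0" --pt "0.5 -0.03 -0.02 0.11 -10" --pt "0.5 -0.03 -0.04 0.11 -20" --pt "0.5 -0.03 -0.06 0.11 -30" --pt "0.5 -0.02 -0.07 0.11 -40" --pt "0.5 -0.01 -0.07 0.11 -50" --pt "0.5 0.01 -0.07 0.11 -60"

```text
time: 31.35
tool_pos: [0.5428, -0.2528, 0.1284]
ee_rot: [3.141, -0.001, 0.523]
wrist_force: [-0.8, 0.0, -0.3]
width: 0.0472
```

Run:
```python
from h import *
o=robot.get_obs(); print({k:o[k] for k in ['time','tool_pos','ee_rot','wrist_force']})
for n in ['side','scene']:
    s=snap(n,n+'15.png'); print(*[np.array(b) for b in boxes(s)])
```

```text
{'time': 31.35, 'tool_pos': array([ 0.5428, -0.2528,  0.1284]), 'ee_rot': array([ 3.1411, -0.0009,  0.5226]), 'wrist_force': array([-0.7623,  0.0007, -0.2696])}
[  0.4502   0.2368 -32.1957  96.784   76.443 ] [ 0.439   0.0049 28.8557 96.9321 77.2883] [ 0.5891 -0.182   0.8303 97.2797 77.3252] [  0.3218  -0.4625 -72.7342  85.9186  67.2457]
[  0.4448   0.2408 -30.5792 107.2636  80.614 ] [ 0.4372  0.0059 28.2174 99.1413 79.3044] [ 0.5875 -0.181   0.     97.     78.    ]
```

View pics/side15.png

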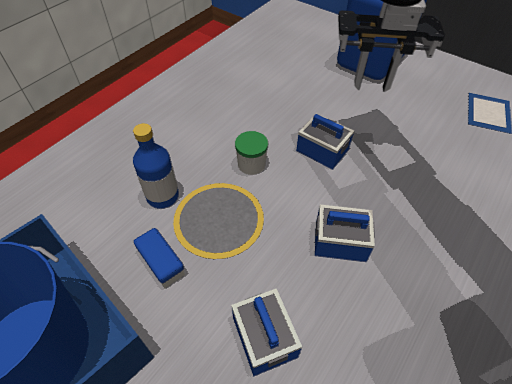

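The box is at (0.588,-0.1815), yaw about 0°. I go behind its -y side for leg 2.

Request:
arm_command --pt "0.65 0.015 0 0 -10" --pt "0.65 0.03 0 0 -20" --pt "0.65 0.045 0 0 -30" --pt "0.65 0.045 0 -0.03 -30" --pt "0.65 0.045 0 -0.06 -30" --pt "0.65 0.045 0 -0.09 -30" --pt "0.65 0.045 0 -0.11 -30" --pt "0.65 0.045 0 -0.11 -30" --pt "0.65 0.045 0.01 -0.11 -30" --pt "0.65 0.045 0.02 -0.11 -30"

```text
time: 32.7
tool_pos: [0.5887, -0.2324, 0.0203]
ee_rot: [3.14, -0.003, 0.006]
wrist_force: [0.5, 0.2, -0.3]
width: 0.061
```

Request:
arm_command --pt "0.65 0 0.008 0 0" --pt "0.65 0 0.016 0 0" --pt "0.65 0 0.025 0 0" --pt "0.65 0 0.035 0 0" --pt "0.65 0 0.045 0 0" --pt "0.65 0 0.055 0 0" --pt "0.65 0 0.065 0 0" --pt "0.65 0 0.075 0 0" --pt "0.65 0 0.085 0 0" --pt "0.65 0 0.095 0 0"

```text
time: 33.95
tool_pos: [0.5887, -0.1394, 0.0202]
ee_rot: [3.137, -0.003, 0.005]
wrist_force: [-0.3, -5.7, 0.8]
width: 0.061
```

Run:
```python
from h import *
o=robot.get_obs(); print({k:o[k] for k in ['time','tool_pos','ee_rot','wrist_force']})
for n in ['side','scene']:
    s=snap(n,n+'16.png'); print(*[np.array(b) for b in boxes(s)])
```

```text
{'time': 33.95, 'tool_pos': array([ 0.5887, -0.1394,  0.0202]), 'ee_rot': array([ 3.1369, -0.0031,  0.0053]), 'wrist_force': array([-0.255 , -5.6988,  0.7842])}
[  0.4502   0.2369 -32.1957  96.9093  76.443 ] [ 0.439   0.0049 28.9677 97.285  77.7561] [  0.3218  -0.4624 -72.8973  85.9466  67.0516]
[  0.4462   0.242  -33.6901 108.9986  83.4824]
```

View pics/side16.png

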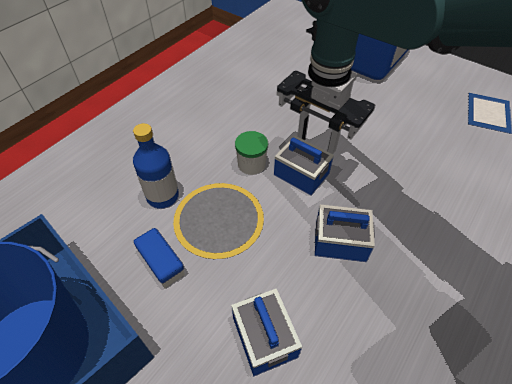

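The box slides straight and is clear of the tub by about 20 mm. I continue.

Request:
arm_command --pt "0.65 0 0.01 0 0" --pt "0.65 0 0.02 0 0" --pt "0.65 0 0.03 0 0" --pt "0.65 0 0.04 0 0" --pt "0.65 0 0.05 0 0" --pt "0.65 0 0.06 0 0" --pt "0.65 0 0.07 0 0" --pt "0.65 0 0.08 0 0" --pt "0.65 0 0.09 0 0" --pt "0.65 0 0.1 0 0"

```text
time: 35.3
tool_pos: [0.5886, -0.0394, 0.0199]
ee_rot: [3.138, -0.003, 0.005]
wrist_force: [1.2, -6.4, 4.0]
width: 0.0611
```

Run:
```python
from h import *
o=robot.get_obs(); print({k:o[k] for k in ['time','tool_pos','ee_rot','wrist_force']})
for n in ['side']:
    s=snap(n,n+'17.png'); print(*[np.array(b) for b in boxes(s)])
```

```text
{'time': 35.3, 'tool_pos': array([ 0.5886, -0.0394,  0.0199]), 'ee_rot': array([ 3.1376, -0.0026,  0.005 ]), 'wrist_force': array([ 1.1913, -6.4441,  4.0223])}
[  0.4501   0.2369 -32.0054  96.9898  76.6378] [ 0.4387  0.0051 28.6105 97.3666 77.175 ] [  0.3218  -0.4625 -72.7342  85.9186  67.2457]
```

View pics/side17.png

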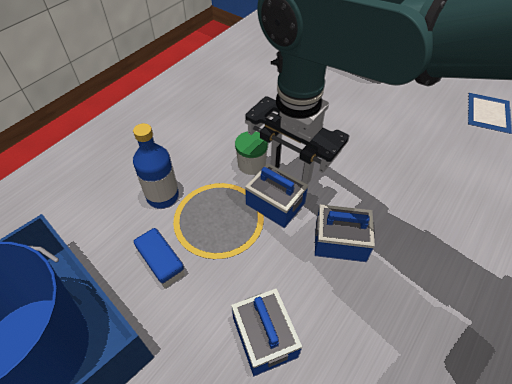

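Request:
arm_command --pt "0.65 0 0.01 0 0" --pt "0.65 0 0.02 0 0" --pt "0.65 0 0.03 0 0" --pt "0.65 0 0.04 0 0" --pt "0.65 0 0.05 0 0" --pt "0.65 0 0.06 0 0" --pt "0.65 0 0.07 0 0" --pt "0.65 0 0.08 0 0" --pt "0.65 0 0.09 0 0" --pt "0.65 0 0.096 0 0"

```text
time: 36.6
tool_pos: [0.5883, 0.0567, 0.0197]
ee_rot: [3.138, -0.002, 0.005]
wrist_force: [0.3, -6.6, 4.8]
width: 0.061
```

Request:
arm_command --pt "0.65 0 0 0 0" --pt "0.65 0 -0.015 0 0" --pt "0.65 0 -0.03 0.02 0" --pt "0.65 0 -0.03 0.06 0" --pt "0.65 0 -0.03 0.11 0" --pt "0.65 -0.04 -0.03 0.11 10" --pt "0.65 -0.08 -0.03 0.11 20" --pt "0.65 -0.1 -0.01 0.11 30" --pt "0.65 -0.1 0.01 0.11 40" --pt "0.65 -0.1 0.03 0.11 50"

```text
time: 37.85
tool_pos: [0.4864, 0.0891, 0.1276]
ee_rot: [-3.139, -0.0, 0.884]
wrist_force: [0.7, 0.5, 0.7]
width: 0.0608
```

Run:
```python
from h import *
o=robot.get_obs(); print({k:o[k] for k in ['time','tool_pos','ee_rot','wrist_force']})
for n in ['side','scene']:
    s=snap(n,n+'18.png'); print(*[np.array(b) for b in boxes(s)])
```

```text
{'time': 37.85, 'tool_pos': array([0.4864, 0.0891, 0.1276]), 'ee_rot': array([-3.1388, -0.0002,  0.8838]), 'wrist_force': array([0.6903, 0.5377, 0.7425])}
[  0.4502   0.237  -32.0054  97.6258  77.0618] [ 0.4306  0.0006 28.7398 78.7717 78.2343] [ 0.3182 -0.4508 17.2815 66.9461 61.5564]
[  0.4478   0.2395 -32.3474  99.0691  77.6107] [ 0.588  0.106  0.    98.    78.   ]
```

View pics/side18.png

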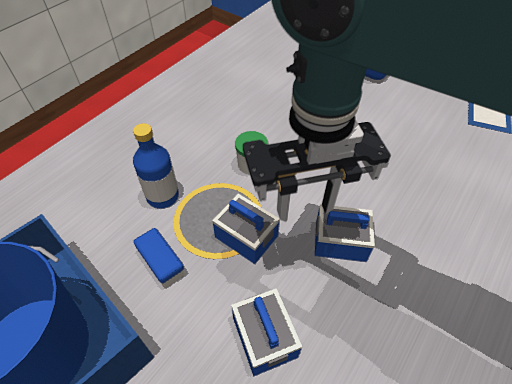

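The box is at about (0.588,0.105), in line with the ring's centre. I go behind it for leg 3.

Request:
arm_command --pt "0.5 0.024 0.016 0 10" --pt "0.5 0.024 0.016 0 20" --pt "0.5 0.024 0.016 0 30" --pt "0.5 0.024 0.016 0 39.4" --pt "0.5 0.024 0.016 0 39.4" --pt "0.5 0.024 0.016 -0.03 39.4" --pt "0.5 0.024 0.016 -0.06 39.4" --pt "0.5 0.024 0.016 -0.09 39.4" --pt "0.5 0.024 0.016 -0.108 39.4" --pt "0.5 0.024 0.016 -0.108 39.4"

```text
time: 39.2
tool_pos: [0.5104, 0.104, 0.0188]
ee_rot: [-3.138, 0.0, 1.564]
wrist_force: [-0.2, -1.1, 0.6]
width: 0.0473
```

Run:
```python
from h import *
o=robot.get_obs(); print({k:o[k] for k in ['time','tool_pos','ee_rot','wrist_force']})
for n in ['side','scene']:
    s=snap(n,n+'19.png'); print(*[np.array(b) for b in boxes(s)])
```

```text
{'time': 39.2, 'tool_pos': array([0.5104, 0.104 , 0.0188]), 'ee_rot': array([-3.138 ,  0.0001,  1.5637]), 'wrist_force': array([-0.2003, -1.1267,  0.5699])}
[ 0.4382  0.0065 28.4429 97.9311 80.4186]
```

View pics/side19.png

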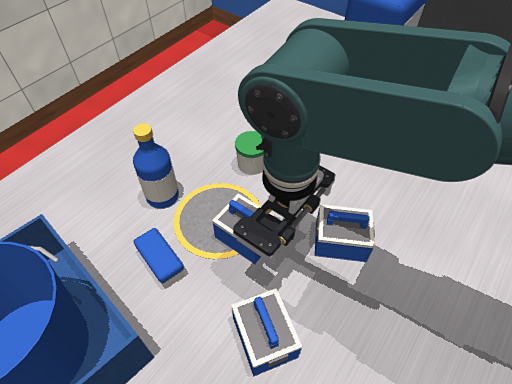

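Request:
arm_command --pt "0.5 0.01 0 0 0" --pt "0.5 0.018 0 0 0" --pt "0.5 0.026 0 0 0" --pt "0.5 0.035 0 0 0" --pt "0.5 0.045 0 0 0" --pt "0.5 0.055 0 0 0" --pt "0.5 0.065 0 0 0" --pt "0.5 0.075 0 0 0" --pt "0.5 0.084 0 0 0" --pt "0.5 0.09 0 0 0"

```text
time: 40.55
tool_pos: [0.6001, 0.1046, 0.0208]
ee_rot: [-3.137, -0.0, 1.566]
wrist_force: [-7.4, -0.4, 6.0]
width: 0.0468
```

Request:
arm_command --pt "0.5 0 0 0 0" --pt "0.5 -0.015 0 0 0" --pt "0.5 -0.04 0 0 0" --pt "0.5 -0.04 0 0.05 0" --pt "0.5 -0.04 0 0.11 0" --pt "0.5 -0.09 0 0.16 0" --pt "0.5 -0.14 0 0.18 0" --pt "0.5 -0.2 0 0.18 0" --pt "0.5 -0.24 0 0.18 0" --pt "0.5 -0.24 0 0.18 0"

```text
time: 41.8
tool_pos: [0.3611, 0.1045, 0.2016]
ee_rot: [3.137, -0.001, 1.567]
wrist_force: [-0.2, -0.5, -0.5]
width: 0.047
```

Run:
```python
import h; from h import *
o=robot.get_obs(); print({k:o[k] for k in ['time','tool_pos','ee_rot','wrist_force']})
for n in ['side','scene']:
    s=snap(n,n+'20.png'); h.X1=.85; print(*[np.array(b) for b in boxes(s)]); print(ring(s))
    for l in ['tub','brush','bottle']:
        for k in finder.masks_of(l,n)[:1]: print(l,k['extent'])
```

```text
{'time': 41.8, 'tool_pos': array([0.3611, 0.1045, 0.2016]), 'ee_rot': array([ 3.1368, -0.0006,  1.5665]), 'wrist_force': array([-0.1516, -0.549 , -0.5195])}
[  0.45     0.2366 -32.1957  96.9093  76.9759] [ 0.4396  0.0052 29.5388 96.1665 77.664 ]
((0.6594110260009766, 0.1039471130371094), (179.26882934570312, 179.68597412109375))
tub [234.5, 130.8, 270.9, 176.7]
brush [134.3, 228.6, 183.6, 288.0]
bottle [131.1, 122.6, 177.7, 206.8]
[  0.4478   0.2397 -30.8542  99.65    77.9986] [  0.661   0.107   0.    110.     80.   ] [ 0.4374  0.0056 29.0546 95.6716 76.9258]
((0.6573779144287109, 0.10604531860351563), (178.86477661132812, 179.3195037841797))
tub [259.5, 211.5, 298.7, 262.9]
brush [312.6, 117.1, 360.1, 161.6]
bottle [341.6, 136.1, 393.0, 214.4]
```

View pics/side20.png

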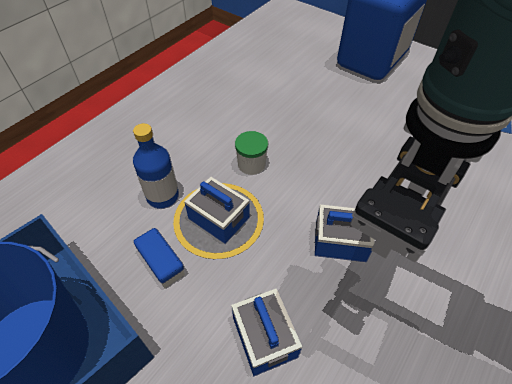

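View pics/scene20.png

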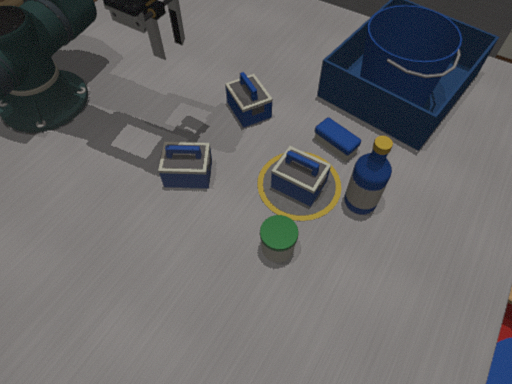

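Both views show the full box inside the ring (side (218,210), scene (300,177)). The other boxes and the bystanders have not moved, and the gripper is clear. I hand in.

Run:
```python
from h import *
print(robot.get_obs()['qvel']); print(robot.close_job())
```

```text
[ 0.0013 -0.0061  0.0047  0.0011  0.0039  0.0001]
the job is handed in; nothing more can be done
None
```

I lifted the left, middle and right boxes in that order. The right one is full: it weighed about 7.6 N, against about 2.0 N and 2.5 N for the other two. I slid it by its sides in three pushes (+x, +y, +x) into the ring and handed in at about 42 s of the 72 s.

**Last checks:**
- **Full box:** it stands upright inside the ring in both camera views, about 3 mm from the ring's centre (box 0.661, 0.107; ring about 0.658, 0.105). That box position comes from the scene view only, where the fitted outline came out 14 mm too long. The side-view fit missed the box, but the last push also puts it at the ring's centre.
- **Empty boxes:** both are within about 2 mm of where they started.
- **Tub, brush and bottle:** their outlines stayed within about 5 px of the first pictures, about the detector's own scatter.
- **Robot:** clear of everything and at rest at hand-in.

**What went wrong:** the first grip on the left handle slipped off and closed empty, so that box took a second try, gripped slightly lower and lifted more slowly. The job gave no verdict when I handed it in.

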